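Shut the rinse-water valve in the bench valve box

ROBOT

A 6-joint arm with a two-finger parallel gripper is mounted at the origin on the work surface. World frame = base frame: x ahead of the robot, y to its left, z up, the work surface at z = 0. Lengths are in m, angles in degrees, forces in N, time in s.
With the tool pointing down it reaches from about 0.4 to 0.825 m from the base axis. Payload 7 kg.
Tool frame: the origin (TCP) lies on the centre line of the jaws, within the pads' length; the fingertips stand 22 mm ahead of it and the grasp point (between the pads) lies 3 mm ahead of it; z points along the fingers, y is the line along which they close (so a half turn about z gives the same grasp; the last joint's range is limited). The gripper opens to 88 mm and grips with 3 to 60 N. Pads are 19 mm wide; open, the fingers measure 130 mm over their backs; the gripper's body (78 mm by 193 mm) begins 47 mm behind the grasp point.
Start: joints at [91.679, 20.546, 0.682, 0, -70.136, -16.507], TCP at [0.173, 0.652, 0.227] pointing down, gripper open.
Joint ranges: [-176.03, 176.03], [-82.01, 121.73], [-58.28, 71.71], [-173.87, 95.51], [-174.79, -0.11], [-173.66, 173.66]. Speed limits (degrees/s): [136.94, 136.94, 172.46, 180, 180, 180].

INTERFACE

Orientations are given as [roll, pitch, yaw] about the fixed x, y, z axes, in that order (R = Rz(yaw) Ry(pitch) Rx(roll)).
In Python, from plant import get_state, cams, r gives the robot as it stands.
- The arm moves only by the tool apply_moves, never from a script. Its argument "targets" is a list of rows, each an object with "dp": the shift along the world's x, y, z in m, a list of three; "yaw": the turn about the world's z in degrees. In form: [{"dp": [x, y, z], "yaw": yaw}, ...]. A call has 1 to 20 rows; each row is the pose to reach, as a shift and turn from the pose commanded when the call began; what a row does not reach only later rows make up. A row lasts 1/12 s, in which the tool goes at most 41.7 mm and 7.16 degrees, less where a joint would pass 70% of its speed; a pose out of reach is approached as far as the arm can. A call with a gripper value outside its range is refused whole. "grip" is the gripper command: -1 is fully open, 1 is shut, values between are in proportion, set as the call begins (left out, the last holds). The fingers move at their own pace and stop on an object; "squeeze" is the grip in N (left out, the last holds). Time passes only in rows, so rows that repeat a pose let the fingers close. It gives the time, the measured TCP pose, the force, the opening and the grip force at its end, in the units of the state.
- get_state(): the state, without advancing time (a new reading comes with each control period).
- cams.capture(name): name is "scene" or "top" or "wrist"; returns a dict with "image" (420x560x3 uint8, red, green, blue), "range_z" (420x560 float32, m along the optical axis (not along the pixel's ray), 0 where there is no reading), "fx", "fy", "cx", "cy" (pixels), "k1" (the pictures are not rectified: a ray, as slopes to the right and down, at radius r is drawn at 1 + k1 r^2 times it, then the intrinsics apply), "R" (3x3) and "t" (3): a world point X has camera coordinates R X + t; the wrist camera has in their place "T_tool_cam" (4x4, takes a point from camera to tool coordinates, whose origin is the TCP and whose axes are the flange's). Camera axes: x right, y down, z forward; pixel columns grow to the right and rows downward; lengths in m; the calibration is good to about 2 mm. A picture is of the moment at which its call begins: read the wrist's pose just before it.
- r.close_job(): hands the job in; it is judged then, once.
The state is a dict: "time_s": time; "joints": joint angles; "qd": joint speeds; "joint_torque": joint torques, N m; "tcp_pos": TCP position; "eef_rot": TCP orientation; "contact_force": force on the tool from outside, world axes, zero at the start; "moment": the same for the moment, N m; "gripper_width": finger opening in m; "gripper_force": force on a finger pad.
Only numpy, scipy, OpenCV 4.12 (cv2) and the standard library are available. Lean on these libraries where they do the work, as an engineer would, in place of code of your own. Each camera call takes 0.05 s, during which the arm holds its last target. There are 200 camera calls.

TASK

The clay table's rinse water has to be turned off before everyone goes home. With the fingertips only, push the cover plate of the grey valve box all the way along its track until it is fully aside against the far end of the track, then push the handle of the marked valve (the lever that ends in a round disc) clockwise, seen from above, a quarter turn until it is fully shut against its stop. Do not lift the cover or pick anything up, and leave the other valve's plain lever and the tub, vase and jar around the box as they are; finish with the hand clear.

Things in the scene. Friction and masses are not known exactly. Their poses are not given: they have to be found in the camera images.
- box: Grey valve box fixed on the bench, 185 (x) x 502 (y) x 84 mm high; origin at the centre of its underside. Half towards its -y: open chamber, inside x -72 to 72, y -233 to -7, black floor at z 8. Half towards +y: closed deck. The cover lies at z 72 in a track 173 mm wide (x), y -245 to 245, with 12 mm lips all round. Copper pipes leave the long sides by up to 40 mm.
- cover: Loose aluminium plate, 168 (x) x 246 (y) x 5 mm, about 0.35 kg, in the box's track; origin at the centre of its underside, axes as the box's. Slides along the box's y at a few N. Black grip ridge at its centre: 100 mm long in x, 16 wide in y, 5 to 33 above the underside. In the box frame it starts over the chamber at y -120 to -95; at y +122 it meets the track's end, chamber open.
- marked_lever (a joint): Angle of the marked valve's lever, rad: 0 = open, pointing to the box's -x (along its pipe); 1.571 = fully shut at the stop, pointing to the box's +y. Grows clockwise seen from above. Stiff: about 0.2 N m (4 N at the disc), stays where it is left. Starts at 0 to 0.3.
- marked_pivot (a point): Point on the vertical axis of the marked valve, at the lever's mid-thickness, 53 mm above the bench; in the box frame at x +30 and y either -173 or -79 mm (the two valves change places). Axes as the box's.
- marked_end (a point): Centre of the round steel disc (30 mm across, 12 thick) at the end of the marked lever, 51 mm from the pivot. The lever is a steel bar 12 mm wide and thick, 47 to 59 mm above the bench, ending 66 mm from the pivot. Pipe and valve body under it stay below 36 mm, but for the stem at the pivot.
- plain_lever (a joint): Angle of the other valve's lever, same meaning and stiffness; to be left as it is.
- plain_pivot (a point): Pivot of the other valve, same height, in the other of the two places.
- plain_end (a point): Point on the plain lever, 51 mm from its pivot: a straight steel bar 12 mm wide and thick that ends square 66 mm from the pivot, with no disc.
- tub: White plastic tub of wooden modelling tools, 88 mm across, 85 mm high (tools to 145 mm); origin at the centre of its underside. Leave alone.
- vase: Small terracotta vase, 84 mm across, 95 mm high; origin at the centre of its underside. Leave alone.
- jar: Small glass jar with white cap, 60 mm across, 75 mm high; origin at the centre of its underside. Leave alone.

How it is judged (in metres and radians):
On the way, in this order (a step that is already met when the one before it is completed fails the run):
1. the cover has been slid fully aside while the marked valve is still open (y of cover in the frame of box above 0.105 m and value of joint marked_lever below 0.6 rad), for 0.2 s.
2. the marked lever has been pushed shut (value of joint marked_lever above 1.45 rad), for 0.2 s.
At the end, for the whole second after the job is handed in: The cover lies flat in its track within 17 mm of the far end (its origin beyond y +105 mm in the box frame), the marked lever is shut (over 1.45 rad of 1.571), the plain lever's point has moved less than 12 mm, tub, vase and jar stand upright within 20 mm of their starts, all at rest (y of cover in the frame of box above 0.105 m and not (z of cover in the frame of box above 0.084 m or angle between cover's own z axis and vertical above 0.12 rad) and value of joint marked_lever above 1.45 rad and not (distance of plain_end from where it was at the start of the episode above 0.012 m) and not (distance of any of tub, vase, jar from where it was at the start of the episode above 0.02 m or angle between any of tub, vase, jar's own z axis and vertical above 0.35 rad) and linear speed of cover below 0.01 m/s and velocity of joint marked_lever below 0.05 rad/s); the robot touches nothing.
It fails at once if the cover is lifted (over 12 mm) or tipped up out of its track (z of cover in the frame of box above 0.084 m or angle between cover's own z axis and vertical above 0.12 rad).
It fails at once if the plain lever is moved (over 12 mm at its listed point) (distance of plain_end from where it was at the start of the episode above 0.012 m).
It fails at once if the tub, vase or jar is moved over 20 mm, lifted or tipped (distance of any of tub, vase, jar from where it was at the start of the episode above 0.02 m or angle between any of tub, vase, jar's own z axis and vertical above 0.35 rad).
It also fails if it takes over 53 s, if anything falls off the work surface, if the arm or the gripper's body presses on something with over 40 N, if the wrist force passes 120 N, or if a joint passes its speed limit or range.

## Working session

There is one attempt and no reset: what is moved stays moved. The work goes in short steps, Python scripts to look and compute and a tool call to move; the robot and the scene stay as the last step left them, time stands still between calls to the robot, and variables do not carry over. Pictures are saved under pics/ and viewed, at most 10 in all, crops included, and the job is handed in when it is done.

Besides the shell and the picture viewer there is one more tool, called after ">>>" as name([rows], argument=value, ...), one row to a line, values as JSON. apply_moves: Moves the arm, as the interface text tells. Its arguments: {"type":"object","properties":{"targets":{"type":"array","items":{"type":"object","properties":{"dp":{"type":"array","items":{"type":"number"}},"yaw":{"type":"number"}}}},"grip":{"type":"number"},"squeeze":{"type":"number"}},"required":["targets"]}

```bash
mkdir -p pics; cat > h.py <<'E'
import numpy as np, cv2, pickle
from plant import get_state, cams, r
def cap(n,f):
    s=get_state(); c=cams.capture(n); c['state']=s
    pickle.dump(c,open(f+'.pkl','wb')); cv2.imwrite('pics/'+f+'.png',c['image'][:,:,::-1]); return c
def ld(f): return pickle.load(open(f+'.pkl','rb'))
def ray(c,u,v):
    k=np.array([[c['fx'],0,c['cx']],[0,c['fy'],c['cy']],[0,0,1.]])
    p=np.array([[(u-c['cx'])/c['fx'],(v-c['cy'])/c['fy']]])
    q=p.copy()
    for _ in range(20): q=p/(1+c['k1']*(q**2).sum())
    return np.array([q[0,0],q[0,1],1.])
def atz(c,u,v,z):
    d=c['R'].T@ray(c,u,v); o=-c['R'].T@c['t']; return o+d*(z-o[2])/d[2]
def pt(c,u,v):
    z=c['range_z'][int(v),int(u)]; return c['R'].T@(ray(c,u,v)*z-c['t'])
E
python3 - <<'E'
from h import *
c=cap('top','top0'); cap('scene','sc0'); print(c['state'])
E
```

```text
{'time_s': 0.0, 'joints': array([ 9.16773033e+01,  2.05906913e+01,  6.33650328e-01, -1.94019817e-02,
       -7.01373926e+01, -1.65074558e+01]), 'qd': array([-0.01488752, -0.06439246, -0.00052566,  0.04429301,  0.02691712,
       -0.12502792]), 'joint_torque': array([-2.26601669e-04, -5.82713056e+01,  2.93053490e+01,  6.99742064e+00,
        6.96349656e-03, -1.38752503e-04]), 'tcp_pos': array([0.17266883, 0.65202622, 0.22643242]), 'eef_rot': array([ 1.79904276e+02, -9.34744621e-03, -1.48367519e+01]), 'contact_force': array([-0.7094485 ,  0.35994334, -0.48455814]), 'moment': array([ 0.04382984, -0.03335288,  0.02793461]), 'gripper_force': 0.0, 'gripper_width': 0.08778187997255084}
```

View pics/top0.png

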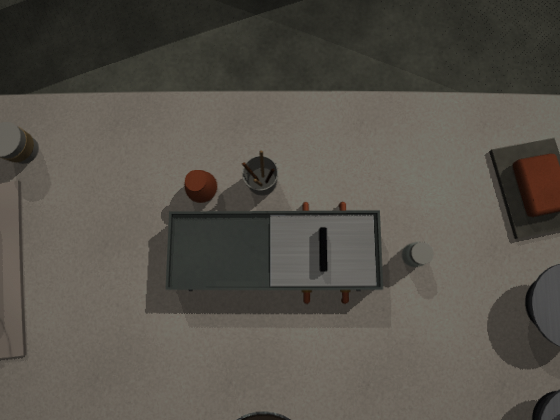

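View pics/sc0.png

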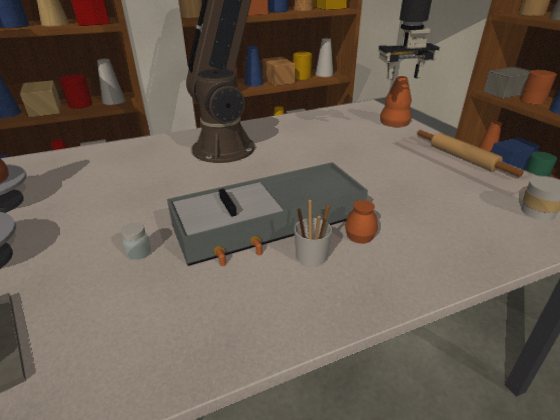

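The top view shows the box spanning pixels (168,212) to (381,290), the cover at right with its ridge at (323,249), the jar at (418,254), the vase at (201,186) and the tub at (261,175).

```bash
python3 - <<'E'
from h import *
c=ld('top0')
for n,u,v,z in [('c1',168,212,.084),('c2',379,211,.084),('c3',381,289,.084),('c4',166,290,.084),('ridge',323,249,.105),('ridgetop',323,228,.105),('ridgebot',323.5,271,.105),('jar',418,254,.075),('vase',201,186,.09),('tub',261,176,.085),('coverL1',270,215,.077),('coverL2',270,287,.077)]:
    print(n,atz(c,u,v,z).round(4), pt(c,u,v).round(4))
im=c['image'][195:305,150:400]; cv2.imwrite('pics/crop0.png',cv2.resize(im[:,:,::-1],None,fx=3.2,fy=3.2,interpolation=cv2.INTER_CUBIC))
E
```

```text
c1 [0.5925 0.236  0.084 ] [0.6057 0.2599 0.007 ]
c2 [ 0.5985 -0.2668  0.084 ] [ 0.5982 -0.2664  0.0856]
c3 [ 0.4171 -0.266   0.084 ] [ 0.4171 -0.2652  0.0873]
c4 [0.4085 0.2303 0.084 ] [0.4064 0.2544 0.0048]
ridge [ 0.5061 -0.1319  0.105 ] [ 0.5062 -0.132   0.104 ]
ridgetop [ 0.5542 -0.1323  0.105 ] [ 0.5542 -0.1322  0.1054]
ridgebot [ 0.4565 -0.1327  0.105 ] [ 0.4565 -0.1329  0.1031]
jar [ 0.4983 -0.3575  0.075 ] [ 0.4985 -0.3584  0.0722]
vase [0.6554 0.1575 0.09  ] [0.6542 0.1564 0.095 ]
tub [0.682 0.014 0.085] [0.7002 0.0189 0.0168]
coverL1 [ 0.5882 -0.0088  0.077 ] [ 0.588  -0.0089  0.0785]
coverL2 [ 0.4191 -0.0113  0.077 ] [ 0.4191 -0.0111  0.0724]
```

View pics/crop0.png

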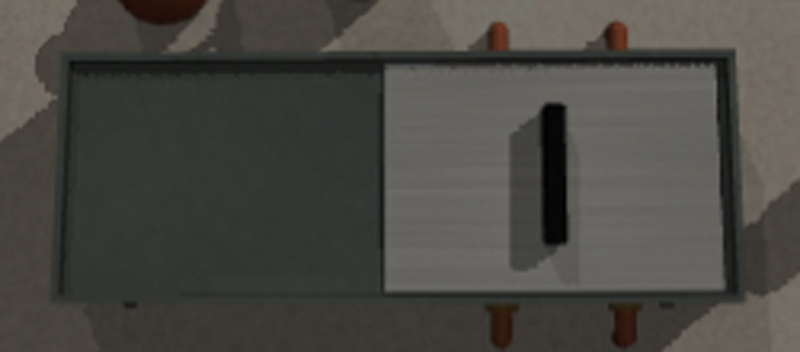

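```bash
python3 - <<'E'
from h import *
c=ld('top0')
P=[]
for v in range(195,305):
  for u in range(150,400):
    if c['range_z'][v,u]>0: P.append(pt(c,u,v))
P=np.array(P)
m=(P[:,2]>.062)&(P[:,2]<.095)&(np.abs(P[:,0]-.503)<.11)&(np.abs(P[:,1]+.015)<.265)
Q=P[m]; print(cv2.minAreaRect((Q[:,:2]*1000).astype(np.float32)))
R=P[(P[:,2]>.096)&(np.abs(P[:,0]-.503)<.08)&(np.abs(P[:,1]+.13)<.04)]
print('ridge',len(R),cv2.minAreaRect((R[:,:2]*1000).astype(np.float32)),R.mean(0))
cr=[(169.7,210.6),(379.7,210.3),(382.2,288.8),(166.3,288.8)]
A=np.array([atz(c,u,v,.084) for u,v in cr]); print(A.round(4))
B=np.array([[.0925,.251],[.0925,-.251],[-.0925,-.251],[-.0925,.251]])
a=A[:,:2]-A[:,:2].mean(0); H=(B.T@a); th=np.arctan2(H[0,1]-H[1,0],H[0,0]+H[1,1]); print(A.mean(0),np.degrees(th))
E
```

```text
((505.13519287109375, -17.898422241210938), (186.0657958984375, 503.6329650878906), 0.7347371578216553)
ridge 318 ((505.7854309082031, -131.0747833251953), (16.21290397644043, 98.71788787841797), 89.7218017578125) [ 0.50621598 -0.13127231  0.10493045]
[[ 0.5959  0.2321  0.084 ]
 [ 0.6002 -0.2685  0.084 ]
 [ 0.4176 -0.2688  0.084 ]
 [ 0.4112  0.2298  0.084 ]]
[ 0.50622534 -0.01885382  0.084     ] 0.5818779313982583
```

>>> apply_moves([
  {"dp": [0.012,-0.016,0],"yaw": 2},
  {"dp": [0.03,-0.04,0],"yaw": 5},
  {"dp": [0.05,-0.068,0],"yaw": 8},
  {"dp": [0.07,-0.096,0],"yaw": 11},
  {"dp": [0.09,-0.124,0],"yaw": 14},
  {"dp": [0.11,-0.152,0],"yaw": 15},
  {"dp": [0.13,-0.18,0],"yaw": 15},
  {"dp": [0.15,-0.208,0],"yaw": 15},
  {"dp": [0.17,-0.236,0],"yaw": 15},
  {"dp": [0.19,-0.264,0],"yaw": 15},
  {"dp": [0.21,-0.292,0],"yaw": 15},
  {"dp": [0.222,-0.322,0],"yaw": 15},
  {"dp": [0.23,-0.354,0],"yaw": 15},
  {"dp": [0.238,-0.388,0],"yaw": 15},
  {"dp": [0.246,-0.422,0],"yaw": 15},
  {"dp": [0.254,-0.456,0],"yaw": 15},
  {"dp": [0.262,-0.49,0],"yaw": 15},
  {"dp": [0.27,-0.524,0],"yaw": 15},
  {"dp": [0.278,-0.554,0],"yaw": 15},
  {"dp": [0.282,-0.572,0],"yaw": 15},
], grip=1)

```text
time_s: 1.77
tcp_pos: [0.4546, 0.0779, 0.2273]
eef_rot: [180.0, 0.0, 0.1]
contact_force: [-0.0, 0.8, -1.0]
gripper_width: 0.0002
gripper_force: 0.0
```

>>> apply_moves([
  {"dp": [0.005,-0.02,0],"yaw": 0},
  {"dp": [0.01,-0.05,0],"yaw": 0},
  {"dp": [0.018,-0.085,0],"yaw": 0},
  {"dp": [0.025,-0.12,0],"yaw": 0},
  {"dp": [0.032,-0.155,0],"yaw": 0},
  {"dp": [0.038,-0.19,0],"yaw": 0},
  {"dp": [0.044,-0.225,0],"yaw": 0},
  {"dp": [0.05,-0.255,0],"yaw": 0},
  {"dp": [0.05,-0.27,0],"yaw": 0},
  {"dp": [0.05,-0.275,0],"yaw": 0},
  {"dp": [0.05,-0.275,0],"yaw": 0},
  {"dp": [0.05,-0.275,0],"yaw": 0},
])

```text
time_s: 2.77
tcp_pos: [0.5044, -0.1942, 0.2271]
eef_rot: [-180.0, 0.0, 0.1]
contact_force: [-0.2, -0.2, 0.6]
gripper_width: 0.0007
gripper_force: 0.0
```

>>> apply_moves([
  {"dp": [0,0,-0.01],"yaw": 0},
  {"dp": [0,0,-0.03],"yaw": 0},
  {"dp": [0,0,-0.05],"yaw": 0},
  {"dp": [0,0,-0.07],"yaw": 0},
  {"dp": [0,0,-0.085],"yaw": 0},
  {"dp": [0,0,-0.098],"yaw": 0},
  {"dp": [0,0,-0.107],"yaw": 0},
  {"dp": [0,0,-0.113],"yaw": 0},
  {"dp": [0,0,-0.114],"yaw": 0},
  {"dp": [0,0,-0.114],"yaw": 0},
])

```text
time_s: 3.6
tcp_pos: [0.5049, -0.1941, 0.1134]
eef_rot: [180.0, 0.0, 0.2]
contact_force: [0.5, 0.0, -0.4]
gripper_width: 0.0003
gripper_force: 0.0
```

>>> apply_moves([
  {"dp": [0,0.004,0],"yaw": 0},
  {"dp": [0,0.01,0],"yaw": 0},
  {"dp": [0,0.016,0],"yaw": 0},
  {"dp": [0,0.022,0],"yaw": 0},
  {"dp": [0,0.028,0],"yaw": 0},
  {"dp": [0,0.034,0],"yaw": 0},
  {"dp": [0,0.04,0],"yaw": 0},
  {"dp": [0,0.046,0],"yaw": 0},
  {"dp": [0,0.052,0],"yaw": 0},
  {"dp": [0,0.058,0],"yaw": 0},
  {"dp": [0,0.064,0],"yaw": 0},
  {"dp": [0,0.07,0],"yaw": 0},
])

```text
time_s: 4.6
tcp_pos: [0.5048, -0.1239, 0.1134]
eef_rot: [180.0, 0.0, 0.2]
contact_force: [0.4, -0.5, 0.1]
gripper_width: 0.0003
gripper_force: 0.0
```

```bash
python3 - <<'E'
from h import *
cap('scene','sc1'); c=cap('top','top1')
E
```

```text
(no output)
```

View pics/sc1.png

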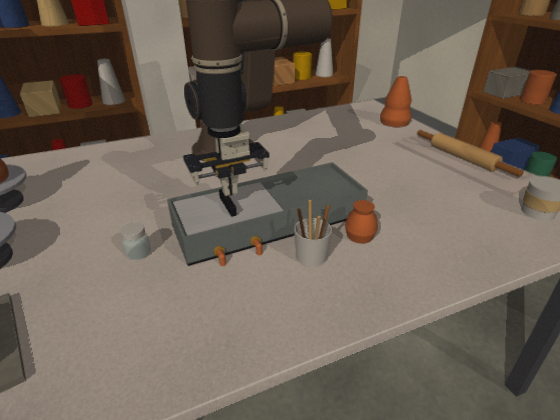

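```bash
python3 - <<'E'
from h import *
w=cap('wrist','w1')
a=ld('sc0')['image'][130:270,150:290,::-1];b=ld('sc1')['image'][130:270,150:290,::-1]
f=lambda i:cv2.resize(i,(395,395),interpolation=cv2.INTER_CUBIC)
cv2.imwrite('pics/cmp1.png',np.hstack([f(a),f(b)]))
E
```

```text
(no output)
```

View pics/cmp1.png

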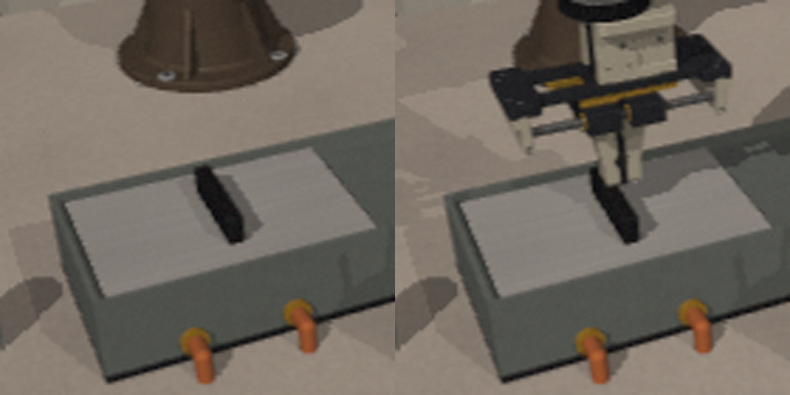

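```bash
python3 - <<'E'
from h import *
c=ld('sc1')
for z in (.0914,.105,.115,.1134):
    X=c['R']@np.array([.5048,-.1239,z])+c['t']; p=X[:2]/X[2]; p=p*(1+c['k1']*(p@p))
    u=p*[c['fx'],c['fy']]+[c['cx'],c['cy']]; print(z,u,'crop',(u-[150,130])*395/140+[395,0])
for v in range(180,204,2):
  print(v,[tuple((pt(c,u,v)*1000).round().astype(int)) for u in (224,228,232)])
w=ld('w1'); print(w['T_tool_cam'].round(3))
E
```

```text
0.0914 [229.99679504 199.59760418] crop [620.70524314 196.36466893]
0.105 [229.57064076 195.08985456] crop [619.50287928 183.64637537]
0.115 [229.25279334 191.73110671] crop [618.60609551 174.16990823]
0.1134 [229.30390879 192.27105904] crop [618.75031408 175.69334514]
180 [(np.int64(519), np.int64(-138), np.int64(160)), (np.int64(516), np.int64(-127), np.int64(156)), (np.int64(517), np.int64(-117), np.int64(154))]
182 [(np.int64(519), np.int64(-138), np.int64(154)), (np.int64(517), np.int64(-128), np.int64(150)), (np.int64(516), np.int64(-118), np.int64(148))]
184 [(np.int64(522), np.int64(-140), np.int64(150)), (np.int64(518), np.int64(-129), np.int64(146)), (np.int64(507), np.int64(-116), np.int64(137))]
186 [(np.int64(517), np.int64(-139), np.int64(142)), (np.int64(520), np.int64(-130), np.int64(141)), (np.int64(515), np.int64(-118), np.int64(136))]
188 [(np.int64(515), np.int64(-139), np.int64(135)), (np.int64(520), np.int64(-130), np.int64(136)), (np.int64(518), np.int64(-119), np.int64(132))]
190 [(np.int64(510), np.int64(-138), np.int64(127)), (np.int64(519), np.int64(-131), 
[... 378 characters left out ...]
06), np.int64(-139), np.int64(106)), (np.int64(507), np.int64(-129), np.int64(105)), (np.int64(469), np.int64(-108), np.int64(78))]
198 [(np.int64(508), np.int64(-140), np.int64(102)), (np.int64(517), np.int64(-132), np.int64(105)), (np.int64(476), np.int64(-110), np.int64(76))]
200 [(np.int64(507), np.int64(-140), np.int64(96)), (np.int64(524), np.int64(-134), np.int64(104)), (np.int64(526), np.int64(-125), np.int64(103))]
202 [(np.int64(505), np.int64(-140), np.int64(89)), (np.int64(534), np.int64(-137), np.int64(105)), (np.int64(540), np.int64(-129), np.int64(106))]
[[-0.    -0.965 -0.261  0.07 ]
 [ 1.    -0.    -0.    -0.001]
 [-0.    -0.261  0.965 -0.158]
 [ 0.     0.     0.     1.   ]]
```

View pics/w1.png

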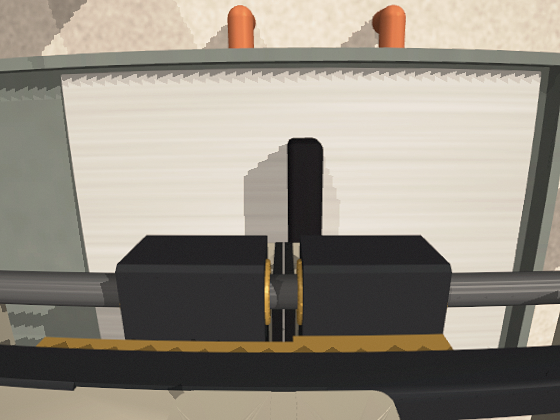

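The fingers stand over the ridge without touching it (tips near z 0.11, cover unmoved), so the closed tips reach less far than stated. I'll back off and measure them.

>>> apply_moves([
  {"dp": [0,-0.01,0],"yaw": 0},
  {"dp": [0,-0.03,0],"yaw": 0},
  {"dp": [0,-0.05,0],"yaw": 0},
  {"dp": [0,-0.065,0],"yaw": 0},
  {"dp": [0,-0.07,0],"yaw": 0},
  {"dp": [0,-0.07,0],"yaw": 0},
])

```text
time_s: 5.25
tcp_pos: [0.5044, -0.196, 0.1131]
eef_rot: [180.0, 0.0, 0.0]
contact_force: [0.1, 1.2, -0.2]
gripper_width: 0.0003
gripper_force: 0.0
```

```bash
python3 - <<'E'
from h import *
c=cap('scene','sc2'); s=c['state']; print(s['tcp_pos'])
P=np.array([pt(c,u,v) for v in range(150,230) for u in range(170,240)])
t=s['tcp_pos']
m=(abs(P[:,0]-t[0])<.03)&(abs(P[:,1]-t[1])<.05)&(P[:,2]>.086)
Q=P[m]
for a in np.arange(.086,.17,.005):
    q=Q[(Q[:,2]>=a)&(Q[:,2]<a+.005)]
    if len(q): print(a.round(3),len(q),(q.min(0)*1000).round(),(q.max(0)*1000).round())
cv2.imwrite('pics/sc2c.png',cv2.resize(c['image'][150:230,160:260,::-1],None,fx=6,fy=6,interpolation=cv2.INTER_CUBIC))
E
```

```text
[ 0.50444174 -0.19602433  0.11312782]
0.111 13 [ 510. -209.  112.] [ 518. -180.  116.]
0.116 22 [ 498. -212.  116.] [ 521. -180.  121.]
0.121 33 [ 501. -212.  121.] [ 520. -178.  126.]
0.126 26 [ 513. -212.  126.] [ 519. -179.  131.]
0.131 32 [ 496. -213.  131.] [ 521. -180.  136.]
0.136 23 [ 513. -214.  136.] [ 521. -177.  141.]
0.141 28 [ 513. -215.  141.] [ 519. -177.  146.]
0.146 32 [ 506. -215.  146.] [ 521. -176.  151.]
0.151 30 [ 512. -217.  151.] [ 520. -175.  156.]
0.156 45 [ 500. -218.  156.] [ 521. -175.  161.]
0.161 29 [ 501. -218.  161.] [ 520. -174.  166.]
0.166 11 [ 504. -208.  166.] [ 519. -179.  171.]
```

View pics/sc2c.png

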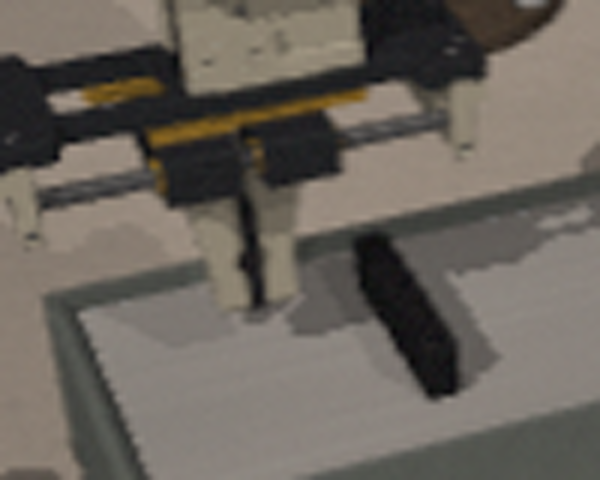

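The crop shows the fingertips at (255,310), at height ~0.112: the tips are practically at the reported TCP, so I use that as the measured tip height.

>>> apply_moves([
  {"dp": [0,0,-0.005],"yaw": 0.6},
  {"dp": [0,0,-0.01],"yaw": 0.6},
  {"dp": [0,0,-0.014],"yaw": 0.6},
  {"dp": [0,0,-0.018],"yaw": 0.6},
  {"dp": [0,0,-0.02],"yaw": 0.6},
  {"dp": [0,0,-0.022],"yaw": 0.6},
  {"dp": [0,0,-0.022],"yaw": 0.6},
])

```text
time_s: 5.88
tcp_pos: [0.5046, -0.1943, 0.0909]
eef_rot: [-180.0, 0.0, 0.8]
contact_force: [0.1, -0.2, 0.1]
gripper_width: 0.0004
gripper_force: 0.0
```

>>> apply_moves([
  {"dp": [0,0.005,0],"yaw": 0},
  {"dp": [0,0.01,0],"yaw": 0},
  {"dp": [0,0.016,0],"yaw": 0},
  {"dp": [0,0.022,0],"yaw": 0},
  {"dp": [0,0.028,0],"yaw": 0},
  {"dp": [0,0.034,0],"yaw": 0},
  {"dp": [0,0.04,0],"yaw": 0},
  {"dp": [0,0.046,0],"yaw": 0},
  {"dp": [0,0.052,0],"yaw": 0},
  {"dp": [0,0.058,0],"yaw": 0},
  {"dp": [0,0.064,0],"yaw": 0},
  {"dp": [0,0.07,0],"yaw": 0},
])

```text
time_s: 6.88
tcp_pos: [0.5048, -0.1241, 0.0915]
eef_rot: [180.0, -0.0, 0.8]
contact_force: [-0.0, -3.5, 1.7]
gripper_width: 0.0003
gripper_force: 1.5
```

>>> apply_moves([
  {"dp": [0,0.008,0],"yaw": 0},
  {"dp": [0,0.018,0],"yaw": 0},
  {"dp": [0,0.028,0],"yaw": 0},
  {"dp": [0,0.038,0],"yaw": 0},
  {"dp": [-0.001,0.048,0],"yaw": 0},
  {"dp": [-0.001,0.058,0],"yaw": 0},
  {"dp": [-0.001,0.068,0],"yaw": 0},
  {"dp": [-0.001,0.078,0],"yaw": 0},
  {"dp": [-0.001,0.088,0],"yaw": 0},
  {"dp": [-0.001,0.098,0],"yaw": 0},
  {"dp": [-0.001,0.108,0],"yaw": 0},
  {"dp": [-0.001,0.118,0],"yaw": 0},
  {"dp": [-0.002,0.128,0],"yaw": 0},
  {"dp": [-0.002,0.138,0],"yaw": 0},
  {"dp": [-0.002,0.148,0],"yaw": 0},
  {"dp": [-0.002,0.158,0],"yaw": 0},
  {"dp": [-0.002,0.168,0],"yaw": 0},
  {"dp": [-0.002,0.176,0],"yaw": 0},
  {"dp": [-0.002,0.182,0],"yaw": 0},
  {"dp": [-0.002,0.186,0],"yaw": 0},
])

```text
time_s: 8.55
tcp_pos: [0.5027, 0.0624, 0.0913]
eef_rot: [-180.0, 0.0, 0.8]
contact_force: [0.4, -3.8, 2.1]
gripper_width: 0.0002
gripper_force: 1.6
```

>>> apply_moves([
  {"dp": [0,0.003,0],"yaw": 0},
  {"dp": [0,0.006,0],"yaw": 0},
  {"dp": [0,0.009,0],"yaw": 0},
  {"dp": [0,0.012,0],"yaw": 0},
  {"dp": [0,0.014,0],"yaw": 0},
])

```text
time_s: 8.97
tcp_pos: [0.5027, 0.0757, 0.0913]
eef_rot: [-180.0, 0.0, 0.8]
contact_force: [-0.1, -2.4, 0.2]
gripper_width: 0.0007
gripper_force: 1.2
```

>>> apply_moves([
  {"dp": [0,0.001,0],"yaw": 0},
  {"dp": [0,0.002,0],"yaw": 0},
  {"dp": [0,0.003,0],"yaw": 0},
  {"dp": [0,0.004,0],"yaw": 0},
  {"dp": [0,0.004,0],"yaw": 0},
])

```text
time_s: 9.38
tcp_pos: [0.5027, 0.0787, 0.0913]
eef_rot: [179.9, 0.0, 0.8]
contact_force: [2.3, -6.2, -0.4]
gripper_width: 0.0002
gripper_force: 3.3
```

>>> apply_moves([
  {"dp": [0,-0.005,0],"yaw": 0},
  {"dp": [0,-0.012,0.002],"yaw": 0},
  {"dp": [0,-0.016,0.02],"yaw": 0},
  {"dp": [0,-0.02,0.05],"yaw": 0},
  {"dp": [-0.01,-0.03,0.08],"yaw": 0},
  {"dp": [-0.02,-0.05,0.11],"yaw": 0},
  {"dp": [-0.03,-0.07,0.135],"yaw": 0},
  {"dp": [-0.045,-0.1,0.15],"yaw": 0},
  {"dp": [-0.06,-0.13,0.16],"yaw": 0},
  {"dp": [-0.07,-0.16,0.16],"yaw": 0},
  {"dp": [-0.08,-0.19,0.16],"yaw": 0},
  {"dp": [-0.08,-0.21,0.16],"yaw": 0},
  {"dp": [-0.08,-0.215,0.16],"yaw": 0},
  {"dp": [-0.08,-0.215,0.16],"yaw": 0},
  {"dp": [-0.08,-0.215,0.16],"yaw": 0},
])

```text
time_s: 10.63
tcp_pos: [0.4227, -0.1355, 0.2514]
eef_rot: [-180.0, -0.0, 0.7]
contact_force: [-0.5, -0.2, 0.3]
gripper_width: 0.0006
gripper_force: 0.0
```

```bash
python3 - <<'E'
from h import *
c=cap('top','top3'); w=cap('wrist','w3'); print(w['state']['tcp_pos'],w['state']['eef_rot'],w['fx'],w['k1'])
t=c['image'][195:305,150:400,::-1]
P=np.array([pt(c,u,v) for v in range(200,300) for u in range(155,400)])
R=P[(P[:,2]>.096)&(P[:,2]<.112)&(abs(P[:,0]-.503)<.08)&(abs(P[:,1]-.1)<.03)]
print('ridge',len(R),cv2.minAreaRect((R[:,:2]*1000).astype(np.float32)),R.mean(0))
E
```

```text
[ 0.42285956 -0.13515529  0.25136155] [-1.79979962e+02 -1.15579423e-02  7.53128067e-01] 376.6601042644678 -0.08094979554273436
ridge 241 ((513.19384765625, 105.31704711914062), (78.4599838256836, 16.459352493286133), 1.0846343040466309) [0.51453431 0.10454928 0.1052364 ]
```

View pics/w3.png

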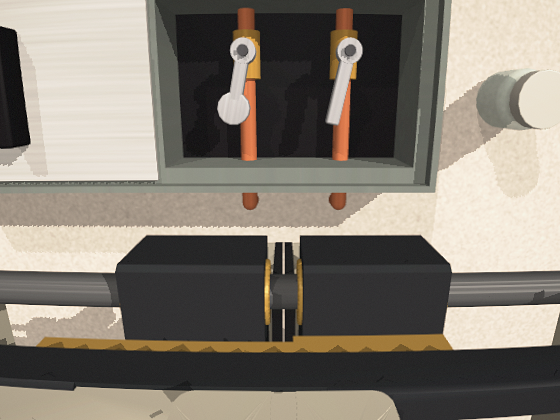

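The ridge now stands at box y ≈ +123 mm (cover fully aside). The wrist view shows the marked lever: pivot (243,49), disc (233,108); plain lever: pivot (350,50), end (333,122).

```bash
python3 - <<'E'
from h import *
from scipy.spatial.transform import Rotation as Ro
w=ld('w3'); s=w['state']; T=np.eye(4); T[:3,:3]=Ro.from_euler('xyz',s['eef_rot'],degrees=True).as_matrix(); T[:3,3]=s['tcp_pos']
for dz in (0,.02):
  M=T.copy(); M=M@w['T_tool_cam']; M[2,3]+=dz; w['R']=M[:3,:3].T; w['t']=-w['R']@M[:3,3]
  for n,u,v in [('mp',243,49),('disc',233,108),('pp',350,50),('pend',333,122)]:
    print(dz,n,atz(w,u,v,.059).round(4),pt(w,u,v).round(4))
  print('rim right', pt(w,445,100),pt(w,300,188), pt(w,300,172))
t=np.radians(.7);c,s_=np.cos(t),np.sin(t)
for p in [(.03,-.079),(.03,-.173),(0,.251),(-.0925,0)]: print(p,(.5055+c*p[0]-s_*p[1],-.018+s_*p[0]+c*p[1]))
E
```

```text
0 mp [ 0.5387 -0.0971  0.059 ] [ 0.5381 -0.0975  0.0635]
0 disc [ 0.4877 -0.0875  0.059 ] [ 0.4877 -0.0874  0.0583]
0 pp [ 0.5393 -0.1912  0.059 ] [ 0.5388 -0.1906  0.0628]
0 pend [ 0.4763 -0.1787  0.059 ] [ 0.4764 -0.1785  0.0605]
rim right [ 4.99458036e-01 -3.05867485e-01 -1.24224331e-05] [ 0.41980995 -0.14877768  0.08426731] [ 0.43195043 -0.14900353  0.07224239]
0.02 mp [ 0.5413 -0.095   0.059 ] [ 0.5381 -0.0975  0.0835]
0.02 disc [ 0.4874 -0.0849  0.059 ] [ 0.4877 -0.0874  0.0783]
0.02 pp [ 0.5419 -0.1945  0.059 ] [ 0.5388 -0.1906  0.0828]
0.02 pend [ 0.4754 -0.1813  0.059 ] [ 0.4764 -0.1785  0.0805]
rim right [ 0.49945804 -0.30586748  0.01998758] [ 0.41980995 -0.14877768  0.10426731] [ 0.43195043 -0.14900353  0.09224239]
(0.03, -0.079) (np.float64(0.536462904155798), np.float64(-0.0966275941781183))
(0.03, -0.173) (np.float64(0.5376113022343113), np.float64(-0.19062057892620074))
(0, 0.251) (np.float64(0.5024335327903529), np.float64(0.23298126778477343))
(-0.0925, 0) (np.float64(0.41300690330640816), np.float64(-0.019130072577260362))
```

>>> apply_moves([
  {"dp": [0.015,0,0],"yaw": 0},
  {"dp": [0.035,-0.001,-0.01],"yaw": 0},
  {"dp": [0.048,-0.001,-0.03],"yaw": 0},
  {"dp": [0.052,-0.001,-0.06],"yaw": 0},
  {"dp": [0.052,-0.001,-0.09],"yaw": 0},
  {"dp": [0.052,-0.001,-0.115],"yaw": 0},
  {"dp": [0.052,-0.001,-0.135],"yaw": 0},
  {"dp": [0.052,-0.001,-0.15],"yaw": 0},
  {"dp": [0.052,-0.001,-0.16],"yaw": 0},
  {"dp": [0.052,-0.001,-0.17],"yaw": 0},
  {"dp": [0.052,-0.001,-0.18],"yaw": 0},
  {"dp": [0.052,-0.001,-0.188],"yaw": 0},
  {"dp": [0.052,-0.001,-0.196],"yaw": 0},
  {"dp": [0.052,-0.001,-0.202],"yaw": 0},
  {"dp": [0.052,-0.001,-0.204],"yaw": 0},
  {"dp": [0.052,-0.001,-0.204],"yaw": 0},
])

```text
time_s: 12.07
tcp_pos: [0.4746, -0.1364, 0.047]
eef_rot: [180.0, 0.0, 0.8]
contact_force: [-0.5, 0.5, 0.1]
gripper_width: 0.0007
gripper_force: 0.0
```

```bash
python3 - <<'E'
from h import *
w=cap('wrist','w4'); c=cap('scene','sc4')
cv2.imwrite('pics/w4c.png',w['image'][:,:,::-1])
E
```

```text
(no output)
```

View pics/w4c.png

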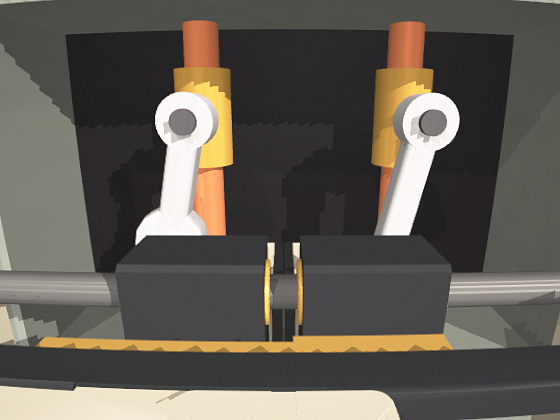

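The finger sits free between the levers (marked disc at (172,235), plain lever at (395,220)). Now push.

>>> apply_moves([
  {"dp": [0,0.004,0],"yaw": 0},
  {"dp": [0,0.008,0],"yaw": 0},
  {"dp": [0,0.012,0],"yaw": 0},
  {"dp": [0,0.015,0],"yaw": 0},
  {"dp": [0,0.018,0],"yaw": 0},
  {"dp": [0,0.021,0],"yaw": 0},
  {"dp": [0,0.024,0],"yaw": 0},
  {"dp": [0,0.027,0],"yaw": 0},
  {"dp": [0,0.03,0],"yaw": 0},
  {"dp": [0.001,0.034,0],"yaw": 0},
  {"dp": [0.002,0.038,0],"yaw": 0},
  {"dp": [0.003,0.041,0],"yaw": 0},
  {"dp": [0.004,0.044,0],"yaw": 0},
])

```text
time_s: 13.25
tcp_pos: [0.4788, -0.0922, 0.0473]
eef_rot: [180.0, 0.0, 0.8]
contact_force: [1.0, -4.4, 0.6]
gripper_width: 0.0005
gripper_force: 1.7
```

>>> apply_moves([
  {"dp": [0.002,0.004,0],"yaw": 0},
  {"dp": [0.0045,0.008,0],"yaw": 0},
  {"dp": [0.007,0.012,0],"yaw": 0},
  {"dp": [0.0095,0.015,0],"yaw": 0},
  {"dp": [0.012,0.0175,0],"yaw": 0},
  {"dp": [0.0145,0.02,0],"yaw": 0},
  {"dp": [0.017,0.022,0],"yaw": 0},
  {"dp": [0.02,0.024,0],"yaw": 0},
  {"dp": [0.0225,0.026,0],"yaw": 0},
  {"dp": [0.025,0.028,0],"yaw": 0},
  {"dp": [0.0275,0.03,0],"yaw": 0},
  {"dp": [0.0295,0.031,0],"yaw": 0},
])

```text
time_s: 14.25
tcp_pos: [0.5083, -0.0612, 0.0472]
eef_rot: [-180.0, 0.0, 0.8]
contact_force: [-3.3, -2.4, -0.5]
gripper_width: 0.0006
gripper_force: 1.5
```

>>> apply_moves([
  {"dp": [0.001,0,0],"yaw": 0},
  {"dp": [0.002,0,0],"yaw": 0},
  {"dp": [0.003,0,0],"yaw": 0},
  {"dp": [0.004,0,0],"yaw": 0},
  {"dp": [0.004,0,0],"yaw": 0},
])

```text
time_s: 14.67
tcp_pos: [0.5113, -0.0608, 0.0471]
eef_rot: [-179.9, 0.1, 0.8]
contact_force: [-7.3, 5.3, 2.9]
gripper_width: 0.0006
gripper_force: 3.6
```

>>> apply_moves([
  {"dp": [0.001,0,0],"yaw": 0},
  {"dp": [0.002,0,0],"yaw": 0},
  {"dp": [0.003,0,0],"yaw": 0},
  {"dp": [0.003,0,0],"yaw": 0},
  {"dp": [0.003,0,0],"yaw": 0},
])

```text
time_s: 15.08
tcp_pos: [0.5116, -0.061, 0.0467]
eef_rot: [-180.0, 0.3, 0.7]
contact_force: [-14.6, 7.7, 8.9]
gripper_width: 0.0005
gripper_force: 7.5
```

Hard stop reached. Retreat and check.

>>> apply_moves([
  {"dp": [-0.004,0,0],"yaw": 0},
  {"dp": [-0.01,-0.002,0],"yaw": 0},
  {"dp": [-0.018,-0.006,0],"yaw": 0},
  {"dp": [-0.022,-0.01,0.005],"yaw": 0},
  {"dp": [-0.022,-0.012,0.02],"yaw": 0},
  {"dp": [-0.022,-0.012,0.045],"yaw": 0},
  {"dp": [-0.022,-0.012,0.075],"yaw": 0},
  {"dp": [-0.03,-0.02,0.11],"yaw": 0},
  {"dp": [-0.045,-0.03,0.14],"yaw": 0},
  {"dp": [-0.06,-0.045,0.17],"yaw": 0},
  {"dp": [-0.075,-0.06,0.195],"yaw": 0},
  {"dp": [-0.088,-0.07,0.205],"yaw": 0},
  {"dp": [-0.092,-0.075,0.205],"yaw": 0},
  {"dp": [-0.092,-0.075,0.205],"yaw": 0},
  {"dp": [-0.092,-0.075,0.205],"yaw": 0},
])

```text
time_s: 16.33
tcp_pos: [0.4229, -0.1367, 0.2517]
eef_rot: [-180.0, 0.0, 0.7]
contact_force: [-0.2, 0.7, -0.6]
gripper_width: 0.0005
gripper_force: 0.0
```

```bash
python3 - <<'E'
from h import *
w=cap('wrist','w5'); c=cap('top','top5'); print(w['state']['tcp_pos'])
P=np.array([pt(c,u,v) for v in range(200,300) for u in range(155,400)])
R=P[(P[:,2]>.096)&(P[:,2]<.112)&(abs(P[:,0]-.503)<.08)&(abs(P[:,1]-.1)<.03)]
print('ridge',len(R),R.mean(0))
E
```

```text
[ 0.42287273 -0.13666058  0.25170429]
ridge 240 [0.51509945 0.10451192 0.10525356]
```

View pics/w5.png

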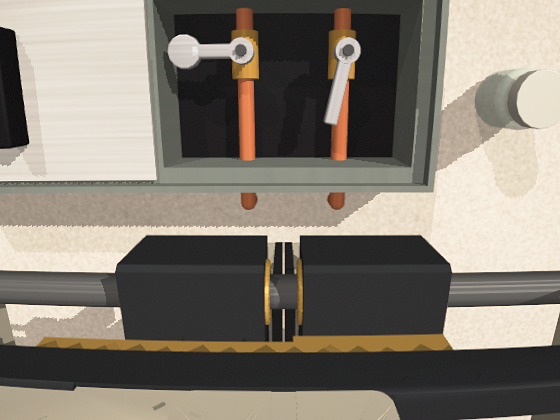

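The marked lever now points along +y, from the pivot at (241,50) to the disc at (185,51). The plain lever is unchanged, the cover is fully aside and the hand is clear.

```bash
python3 -c "
from plant import r
print(r.close_job())"
```

```text
the job is handed in; nothing more can be done
None
```

The job is handed in: the cover is against the far end of its track, the marked valve is shut against its stop, the plain lever shows no movement, the tub, vase and jar were not touched, and the hand is clear; no verdict came back.

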